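# Secure the ribbon reel on its bent bar

## Robot

A 7-joint arm with a two-finger parallel gripper is mounted at the origin on a cart in front of the work surface, level with it; the furniture and walls round the work are solid. World frame = base frame: x ahead of the robot, y to its left, z up, the work surface at z = 0. Lengths are in m, angles in rad, forces in N, time in s.
With the tool pointing down it reaches from about 0.425 to 0.95 m from the base axis. Payload 4.7 kg.
Tool frame: the origin (TCP) lies at the very end of the fingers, on their centre line; the grasp point (between the pads) lies behind it (ctrl.hold_point_z is the z of the grasp point in the tool frame, in m); z points along the fingers, y is the line along which they close (so a half turn about z gives the same grasp; the last joint's range is limited). The gripper opens to 85 mm and grips with 20 to 120 N. Pads are 22 mm wide; open, the fingers measure 114 mm over their backs; the gripper's body (76 mm by 85 mm) begins 54 mm behind the grasp point. The pads swing forward as they close: fully open they stand 13 mm farther back than shut.
Start: joints at [-1.205, 0.469, -0.049, 1.532, 0.024, 1.141, -0.082], TCP at [0.26, 0.623, 0.231] pointing down, gripper open.
Joint ranges: [-2.59, 2.59], [-0.33, 1.99], [-1.39, 1.29], [0.1, 2.45], [-1.04, 4.18], [0.21, 1.99], [-2.66, 2.66]. Speed limits (rad/s): [2.57, 2.57, 3.14, 3.14, 3.14, 3.14, 3.14].

## Interface

Orientations are given as a rotation vector (axis times angle).
In Python, from plant import ctrl gives the robot as it stands.
- The arm moves only by the tool servo_tool, never from a script. Its arguments are lists of equal length, an entry for each row: "delta_pos": the shift along the tool's x, y, z in m, a list of three; "delta_rot": the turn, a rotation vector about the tool's x, y, z in degrees, a list of three. In form: {"delta_pos": [[tx, ty, tz], ...], "delta_rot": [[rx, ry, rz], ...]}. A call has 1 to 5 rows; each row shifts and turns the commanded pose from where the row before left it, along the tool's axes as they then stand; what a row does not reach is not made up. A row lasts 1/10 s, in which the tool goes at most 50 mm and 8.59 degrees, less where a joint would pass 70% of its speed; a pose out of reach is approached as far as the arm can. A call with a gripper value outside its range is refused whole. "hand" is the opening, from 0 (shut) to 1 (fully open), set as the call begins (left out, the last holds). The fingers move at their own pace and stop on an object; "squeeze" is the grip in N (left out, the last holds). Time passes only in rows, so rows that do not move let the fingers close. It gives the time, the measured TCP pose, the force, the opening and the grip force at its end, in the units of the state.
- ctrl.read_state(): the state, without advancing time (a new reading comes with each control period).
- ctrl.capture(name): name is "side" or "top" or "wrist"; returns a dict with "frame" (420x560x3 uint8, red, green, blue), "range_z" (420x560 float32, m along the optical axis (not along the pixel's ray), 0 where there is no reading), "fov_y" (degrees; the focal length in pixels is half the picture's height over the tangent of half this angle, whatever the lens; pixels are square), "cx", "cy" (the principal point, pixels), "k1" (the pictures are not rectified: a ray, as slopes to the right and down, at radius r is drawn at 1 + k1 r^2 times it, then the intrinsics apply), "rvec" (rotation vector, rad) and "tvec" (3), from world to camera coordinates, as OpenCV has them. Camera axes: x right, y down, z forward; pixel columns grow to the right and rows downward; lengths in m; the calibration is good to about 2 mm. A picture is of the moment at which its call begins.
- ctrl.finish_job(): hands the job in; it is judged then, once.
The state is a dict: "time_s": time; "joints": joint angles; "qvel": joint speeds; "joint_torque": joint torques, N m; "tcp_pos": TCP position; "tcp_rot": TCP orientation; "force": force on the tool from outside, world axes, zero at the start; "moment": the same for the moment, N m; "grip_width": finger opening in m; "grasp_force": force on a finger pad.
Only numpy, scipy, OpenCV 4.12 (cv2) and the standard library are available. Lean on these libraries where they do the work, as an engineer would, in place of code of your own. Each camera call takes 0.05 s, during which the arm holds its last target. There are 200 camera calls.

## Task

The steel bar of the ribbon stand ends in a bend that has been knocked a little out of true. Find its free end, thread the drilled keeper block (wood with a brass foot) onto it and slide it round the bend without forcing it, until it pushes the ribbon reel firmly home against the steel shoulder. Let go, leaving the keeper on the bar against the reel's wooden nose, and do not knock the other things on the counter about.

Things in the scene. Friction and masses are not known exactly. Their poses are not given: they have to be found in the camera images.
- ribbon_stand: Fixed stand: marble base, 8 mm round steel bar. Origin under the upright at counter height, z up. The bar's level axis is at z = 100 mm: the inner leg runs along -x (y = 0) to x = -125 mm, then a rigid bent end begins (see bend_start) which turns level towards +y. A steel shoulder (28 mm disc) on the inner leg has its front face at x = -25 mm
- bend_start (a point): Axis point where inner leg ends, stand (-125, 0, 100) mm. Drawn bent end: 60 degree level arc, axis radius 45 mm, centre stand (-125, 45), then a 45 mm straight outer leg heading (-0.5, 0.866), axis ending at (-186.5, 61.5), tip rounded 4 mm beyond. It has been knocked: rigidly turned level about this point by up to 13 degrees either way; no pose tells how much: look or feel
- reel: Ribbon reel (62 mm diameter, 24 mm wide, axis along the bar) with a 20 mm round wooden nose, 14 mm long, away from the shoulder. Origin on the bar's axis at its shoulder-side face, axes as the stand's: at stand x = -25 mm when home; starts up to 30 mm short of it (more negative x). Nose end at its own x = -38 mm. Slides along the bar under 2 to 4 N, stops hard at home
- keeper: Loose wooden block with a brass foot, 16 mm (x) by 22 mm (y) by 64 mm tall (z), 55 to 100 g, bottom-heavy, standing on the counter; grip across the 22 mm width about 50 mm up. A plain 11 mm hole runs along x, 28 mm above the underside; both ends alike. Origin: centre of underside. Home on the bar its centre is at stand x = -71 mm. Well led it drags with a few N; over 20 N on the stand is forcing
- bore (a point): Centre of the keeper's hole, 28 mm above the keeper's origin
- timer: White square minute timer with a black dial, 56x56x27 mm, origin under its centre; bystander
- marker: Thin dark pen with a red end, 133 mm long (y), 12 mm thick, origin under its centre; bystander
- mini_box: Small white gift box with gold ribbon, 55x55x43 mm, origin under its centre; bystander
- bell: Chrome counter bell, 82 mm diameter, 56 mm tall, origin under its centre; bystander

How it is judged:
On the way, in this order (a step that is already met when the one before it is completed fails the run):
1. the keeper has come round the bend onto the inner leg (x of bore in the frame of ribbon_stand between -0.118 and -0.05 m and y of bore in the frame of ribbon_stand between -0.004 and 0.004 m and z of bore in the frame of ribbon_stand between 0.096 and 0.104 m), for 0.1 s.
2. with it the reel is pressed firmly (over 5 N) against the shoulder (x of bore in the frame of ribbon_stand above -0.115 m and contact force between keeper and reel above 5 N and x of reel in the frame of ribbon_stand above -0.0265 m), for 0.15 s.
At the end, for the whole second after the job is handed in: The reel is home within 2 mm of the shoulder, the keeper hangs on the inner leg at rest and bears on the reel's nose (within 2.5 mm), and it has been let go (x of reel in the frame of ribbon_stand above -0.027 m and x of bore in the frame of reel between -0.0485 and -0.043 m and y of bore in the frame of reel between -0.004 and 0.004 m and z of bore in the frame of reel between -0.004 and 0.004 m and linear speed of keeper below 0.02 m/s); the robot touches nothing.
It fails at once if a bystander (timer, pen, gift box, bell) is shifted by more than 30 mm (distance of any of timer, marker, mini_box, bell from where it was at the start of the episode above 0.03 m).
It fails at once if the stand's bar is forced by the keeper with more than 20 N (contact force between keeper and ribbon_stand above 20 N).
It fails at once if the stand is struck or pushed by the robot with more than 10 N (contact force between any of the fingers, the arm and ribbon_stand above 10 N).
It also fails if it takes over 72 s, if anything falls off the work surface, if the arm or the gripper's body presses on something with over 40 N, if the wrist force passes 120 N, or if a joint passes its speed limit or range.

## Working session

There is one attempt and no reset: what is moved stays moved. The work goes in short steps, Python scripts to look and compute and a tool call to move; the robot and the scene stay as the last step left them, time stands still between calls to the robot, and variables do not carry over. Pictures are saved under pics/ and viewed, at most 10 in all, crops included, and the job is handed in when it is done.

Besides the shell and the picture viewer there is one more tool, called after "Request:" as name(argument=value, ...), one argument or row to a line, values as JSON. servo_tool: Moves the arm, as the interface text tells. Its arguments: {"type":"object","properties":{"delta_pos":{"type":"array"},"delta_rot":{"type":"array"},"hand":{"type":"number"},"squeeze":{"type":"number"}},"required":["delta_pos","delta_rot"]}

```bash
mkdir -p pics
cat > h.py <<'E'
import numpy as np, cv2
from plant import ctrl
def cap(n):
    c=ctrl.capture(n); c['R']=cv2.Rodrigues(np.array(c['rvec'],float))[0]; c['t']=np.array(c['tvec'],float)
    c['f']=210/np.tan(np.radians(c['fov_y'])/2); return c
def rays(c,uv):
    uv=np.atleast_2d(np.array(uv,float)); d=(uv-[c['cx'],c['cy']])/c['f']; s=d.copy()
    for _ in range(20): s=d/(1+c['k1']*(s**2).sum(1,keepdims=True))
    return np.c_[s,np.ones(len(s))]
def onplane(c,uv,z):
    d=rays(c,uv)@c['R']; o=-c['R'].T@c['t']; return o+d*((z-o[2])/d[:,2])[:,None]
def cloud(c):
    v,u=np.mgrid[0:420,0:560]; r=rays(c,np.c_[u.ravel(),v.ravel()])*c['range_z'].reshape(-1,1)
    P=(r-c['t'])@c['R']; P[c['range_z'].ravel()==0]=np.nan; return P.reshape(420,560,3)
E
python3 - <<'E'
from h import *
s=ctrl.read_state(); print(s['tcp_pos'],s['tcp_rot'],s['grip_width'],ctrl.hold_point_z)
a=cap('top');b=cap('side')
for n,c in(('top',a),('side',b)):
    cv2.imwrite(f'pics/{n}0.png',c['frame'][...,::-1]); print(n,-c['R'].T@c['t'],c['R'][2],c['fov_y'],(c['range_z']>0).mean())
    np.save(n+'0.npy',cloud(c))
E
```

```text
[0.25938017 0.62253242 0.23022862] [-0.61603055 -3.08025591  0.00309199] 0.08539871682953398 -0.0187
top [0.30435041 0.01305715 1.58204259] [ 0.14227831  0.00344655 -0.98982069] 42.0609869866117 0.9960714285714286
side [0.49676328 0.88188334 0.74423649] [ 0.04836605 -0.79989447 -0.59818857] 50.845722027769305 0.9962585034013606
```

View pics/top0.png

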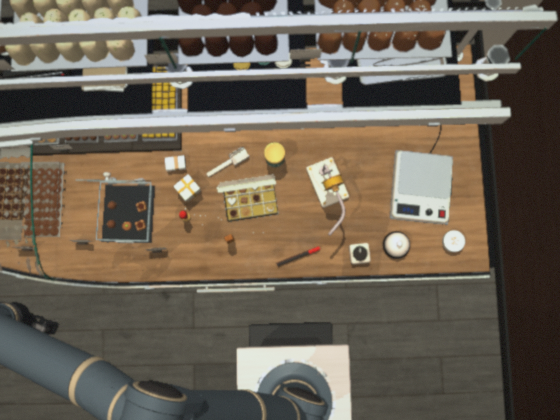

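View pics/side0.png

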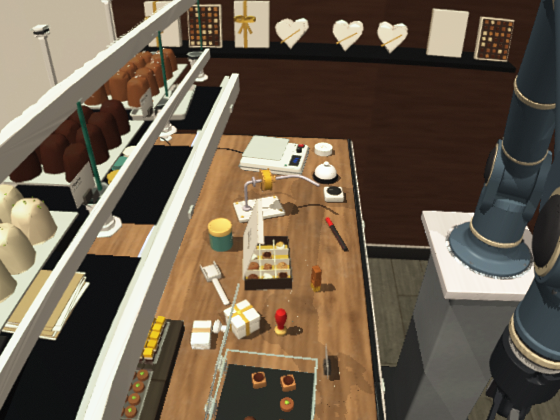

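The top view shows the marble stand at about (325,180), its bar running to about (340,232), and the keeper at (229,238). The pen is at (298,256), the timer at (360,254) and the bell at (397,245). Next I'll take positions from the range data.

Run:
```python
from h import *
P=np.load('top0.npy');S=np.load('side0.npy')
# bar points: z 0.09..0.115 near stand, top view
def sel(P,x0,x1,y0,y1,z0,z1):
    m=(P[...,0]>x0)&(P[...,0]<x1)&(P[...,1]>y0)&(P[...,1]<y1)&(P[...,2]>z0)&(P[...,2]<z1); return m
for uv in [(325,180),(340,232),(340,210),(229,238),(298,256),(360,254),(397,245),(250,200),(330,181)]:
    print(uv,P[uv[1],uv[0]].round(3))
c=P[180,325]
for nm,Q in(('top',P),('side',S)):
    m=sel(Q,0.35,0.7,-0.25,0.0,0.088,0.115); v,u=np.nonzero(m)
    print(nm,len(u))
    q=Q[m]; o=np.argsort(q[:,0]); print(np.c_[u,v][o][::3].tolist()); print(q[o][::3].round(3).tolist())
for nm,Q in(('top',P),('side',S)):
    k=P[238,229]; m=sel(Q,k[0]-.03,k[0]+.03,k[1]-.03,k[1]+.03,0.02,0.08); print(nm,m.sum(),Q[m].min(0),Q[m].max(0))
t=cv2.imread('pics/top0.png');s=cv2.imread('pics/side0.png')
A=cv2.resize(t[145:275,215:375],(640,520),interpolation=2);cv2.imwrite('pics/topc.png',A)
```

```text
(325, 180) [ 0.604 -0.101  0.121]
(340, 232) [ 0.474 -0.149 -0.006]
(340, 210) [ 0.539 -0.151 -0.004]
(229, 238) [0.459 0.17  0.056]
(298, 256) [ 0.406 -0.023  0.008]
(360, 254) [ 0.406 -0.2    0.026]
(397, 245) [ 0.426 -0.301  0.054]
(250, 200) [0.571 0.111 0.024]
(330, 181) [ 0.6   -0.114  0.124]
top 298
[[330, 234], [330, 233], [331, 232], [332, 231], [331, 231], [332, 230], [335, 229], [334, 228], [333, 227], [335, 227], [335, 226], [338, 225], [339, 224], [337, 224], [339, 223], [339, 222], [339, 221], [341, 220], [342, 219], [343, 218], [341, 218], [341, 217], [344, 216], [342, 215], [344, 214], [344, 213], [343, 212], [344, 211], [342, 210], [342, 209], [342, 208], [343, 207], [342, 206], [343, 205], [342, 204], [343, 203], [341, 202], [340, 201], [339, 200], [339, 199], [339, 198], [340, 197], [339, 196], [339, 195], [337, 194], [338, 193], [337, 192], [338, 191], [333, 191], [336, 190], [334, 190], [338, 189], [333, 189], [325, 189], [334, 188], [336, 188], [333, 188], [338, 188], [328, 189], [337, 187], [335, 187], [330, 188], [330, 187], [331, 187], [326, 186], [338, 186],
[... 6343 characters left out ...]
.105], [0.621, -0.109, 0.101], [0.623, -0.146, 0.107], [0.623, -0.148, 0.102], [0.624, -0.11, 0.1], [0.627, -0.109, 0.101], [0.628, -0.098, 0.101], [0.629, -0.104, 0.11], [0.631, -0.097, 0.108], [0.631, -0.103, 0.107], [0.632, -0.105, 0.1], [0.633, -0.116, 0.112], [0.635, -0.109, 0.11], [0.635, -0.112, 0.095], [0.638, -0.11, 0.102], [0.64, -0.105, 0.099], [0.642, -0.102, 0.104], [0.645, -0.103, 0.1], [0.647, -0.101, 0.102], [0.65, -0.1, 0.096], [0.651, -0.101, 0.089], [0.653, -0.101, 0.092], [0.653, -0.104, 0.099], [0.656, -0.101, 0.092]]
top 61 [0.44991552 0.1598948  0.02264785] [0.46999048 0.18326935 0.07096352]
side 183 [0.44739365 0.16057053 0.02007556] [0.47002344 0.18677288 0.06639895]
```

View pics/topc.png

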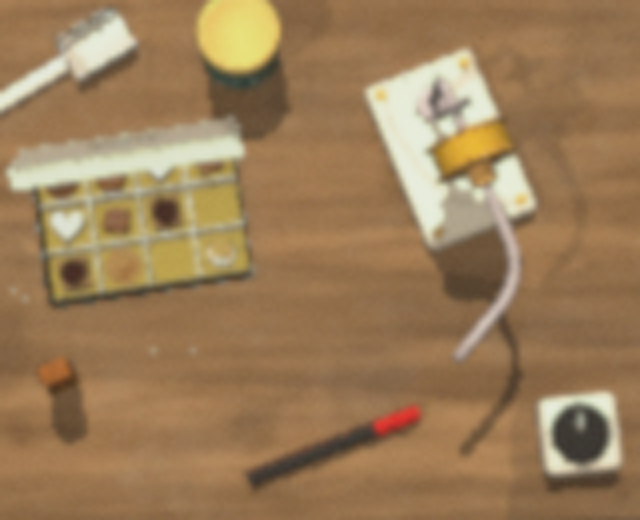

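The crop shows the bar leaving the reel's nose at about (482,175), bending at about (515,265) and ending free at about (460,357), all in crop pixels. The keeper is a small square at (57,373), turned by about 20°. Next I'll fit the two legs and plan the approach.

```bash
cat >> h.py <<'E'
from scipy.spatial.transform import Rotation as Ro
def fitbar(pts,o0,d0,s_in=(0.0,1)):
    pass
def line(p):
    c=p.mean(0); d=np.linalg.svd(p-c)[2][0]; d=d if d[0]<0 else -d
    return c,d,(np.abs((p-c)@np.array([-d[1],d[0]]))).mean()
def go(target,yaw=None):
    """tool-frame shift to a world TCP target; yaw(deg) of world tool-y"""
    s=ctrl.read_state(); R=Ro.from_rotvec(s['tcp_rot']); y=R.as_matrix()[:,1]
    print('tcp',s['tcp_pos'].round(4),'yaw_y',np.degrees(np.arctan2(y[1],y[0])).round(2),'tilt',R.as_matrix()[:,2].round(3),'t',round(s['time_s'],2))
    print('delta tool',R.inv().apply(np.array(target)-s['tcp_pos']).round(4))
E
python3 - <<'E'
from h import *
for n in('top','side'):
    Q=np.load(n+'0.npy'); m=(Q[...,0]>.45)&(Q[...,0]<.576)&(Q[...,1]>-.16)&(Q[...,1]<-.1)&(Q[...,2]>.092)&(Q[...,2]<.112); q=Q[m][:,:2]
    print(n); 
    for a,b in((.45,.492),(.535,.576)):
        c,d,r=line(q[(q[:,0]>a)&(q[:,0]<b)]); print(c.round(4),np.degrees(np.arctan2(d[1],d[0])).round(1),r.round(4))
    # reel yaw/keeper
    m=(Q[...,0]>.43)&(Q[...,0]<.49)&(Q[...,1]>.14)&(Q[...,1]<.2)&(Q[...,2]>.052)&(Q[...,2]<.075); k=Q[m][:,:2].astype(np.float32)
    print('keeper',len(k),cv2.minAreaRect(k) )
    h=Q[(Q[...,2]>.16)&(Q[...,0]>.3)&(np.abs(Q[...,1])<.35)]
    if len(h): print('high',len(h),h[h[:,0].argsort()][[0,50,200,-1]].round(2).tolist())
go([.46,.17,.28])
s=ctrl.read_state();w=cap('wrist');R=Ro.from_rotvec(s['tcp_rot']).as_matrix()
print('wrist cam in tool',R.T@(-w['R'].T@w['t']-s['tcp_pos']),(R.T@w['R'].T)[:,2],w['fov_y'])
E
```

```text
top
[ 0.4745 -0.1223] 138.1 0.0019
[ 0.5559 -0.1404] -159.5 0.002
keeper 48 ((0.4604041278362274, 0.17097139358520508), (0.015807047486305237, 0.02122768945991993), 27.129980087280273)
high 33931 [[0.73, 0.14, 0.2], [0.73, 0.28, 0.21], [0.73, 0.32, 0.18], [1.08, -0.07, 0.19]]
side
[ 0.4734 -0.1197] 140.4 0.0017
[ 0.5565 -0.1372] -157.5 0.0014
keeper 81 ((0.45952075719833374, 0.17340664565563202), (0.015795009210705757, 0.02117180824279785), 28.23961067199707)
high 30213 [[0.73, 0.14, 0.19], [0.73, 0.32, 0.21], [0.73, 0.03, 0.2], [1.17, -0.13, 0.51]]
tcp [0.2594 0.6226 0.2303] yaw_y 67.38 tilt [-0.001 -0.002 -1.   ] t 0.1
delta tool [-0.3592 -0.3407 -0.049 ]
wrist cam in tool [ 0.0838419   0.00186327 -0.142082  ] [-3.24219203e-01  2.33191763e-04  9.45981952e-01] 66.24322676500041
```

Request:
servo_tool(
  delta_pos=[
    [-0.036,-0.034,-0.005],
    [-0.036,-0.034,-0.005],
    [-0.036,-0.034,-0.005],
    [-0.036,-0.034,-0.005],
    [-0.036,-0.034,-0.005],
  ],
  delta_rot=[
    [0,0,0],
    [0,0,0],
    [0,0,0],
    [0,0,0],
    [0,0,0],
  ],
)

```text
time_s: 0.65
tcp_pos: [0.3608, 0.3948, 0.2563]
tcp_rot: [-0.616, -3.081, 0.0]
force: [0.5, -0.2, 0.3]
grip_width: 0.0854
grasp_force: 0.0
```

Request:
servo_tool(
  delta_pos=[
    [-0.036,-0.034,-0.005],
    [-0.036,-0.034,-0.005],
    [-0.036,-0.034,-0.005],
    [-0.036,-0.034,-0.005],
    [-0.036,-0.034,-0.005],
  ],
  delta_rot=[
    [0,0,0],
    [0,0,0],
    [0,0,0],
    [0,0,0],
    [0,0,0],
  ],
)

```text
time_s: 1.15
tcp_pos: [0.4614, 0.1688, 0.2815]
tcp_rot: [0.616, 3.081, 0.001]
force: [1.7, 0.4, -0.3]
grip_width: 0.0854
grasp_force: 0.0
```

Request:
servo_tool(
  delta_pos=[
    [0,0,0],
    [0,0,0],
    [0,0,0],
    [0,0,0],
    [0,0,0],
  ],
  delta_rot=[
    [0,0,8.2],
    [0,0,8.2],
    [0,0,8.2],
    [0,0,8.2],
    [0,0,8.2],
  ],
)

```text
time_s: 1.65
tcp_pos: [0.4609, 0.1706, 0.2811]
tcp_rot: [-1.664, -2.664, 0.001]
force: [-0.5, 0.3, -0.5]
grip_width: 0.0856
grasp_force: 0.0
```

Request:
servo_tool(
  delta_pos=[
    [0,0,0],
    [0,0,0],
    [0,0,0],
    [0,0,0],
    [0,0,0],
  ],
  delta_rot=[
    [0,0,8.2],
    [0,0,8.2],
    [0,0,8.2],
    [0,0,8.2],
    [0,0,8.2],
  ],
)

```text
time_s: 2.15
tcp_pos: [0.4609, 0.1707, 0.2811]
tcp_rot: [-2.491, -1.913, 0.001]
force: [0.5, 0.1, -0.1]
grip_width: 0.0856
grasp_force: 0.0
```

Request:
servo_tool(
  delta_pos=[
    [0,0,0],
    [0,0,0],
    [0,0,0],
    [0,0,0],
    [0,0,0],
  ],
  delta_rot=[
    [0,0,8.2],
    [0,0,8.2],
    [0,0,8.2],
    [0,0,8.2],
    [0,0,8.2],
  ],
)

```text
time_s: 2.65
tcp_pos: [0.4609, 0.1707, 0.2811]
tcp_rot: [-3.004, -0.92, 0.001]
force: [-0.6, 0.6, 1.2]
grip_width: 0.0856
grasp_force: 0.0
```

Run:
```python
from h import *
w=cap('wrist'); cv2.imwrite('pics/w1.png',w['frame'][...,::-1]); Q=cloud(w); np.save('w1.npy',Q)
m=(Q[...,0]>.43)&(Q[...,0]<.49)&(Q[...,1]>.14)&(Q[...,1]<.2)
k=Q[m&(Q[...,2]>.055)&(Q[...,2]<.075)]; print(len(k),np.median(k[:,2]))
print(cv2.minAreaRect(k[:,:2].astype(np.float32)))
top=k[k[:,2]>.061][:,:2].astype(np.float32); print(len(top),cv2.minAreaRect(top),top.mean(0))
go([.46,.172,.2]); print(ctrl.read_state()['joints'].round(2))
```

```text
270 0.06285967572591467
((0.4599800705909729, 0.17290548980236053), (0.01606038399040699, 0.021738849580287933), 23.572784423828125)
239 ((0.45997393131256104, 0.17288008332252502), (0.015674682334065437, 0.021706221625208855), 23.81510353088379) [0.46035963 0.17316699]
tcp [0.4609 0.1707 0.2811] yaw_y -56.16 tilt [-0. -0. -1.] t 2.7
delta tool [ 0.     -0.0016  0.0811]
[-0.76  0.12  0.36  1.91 -0.05  1.12 -1.37]
```

View pics/w1.png

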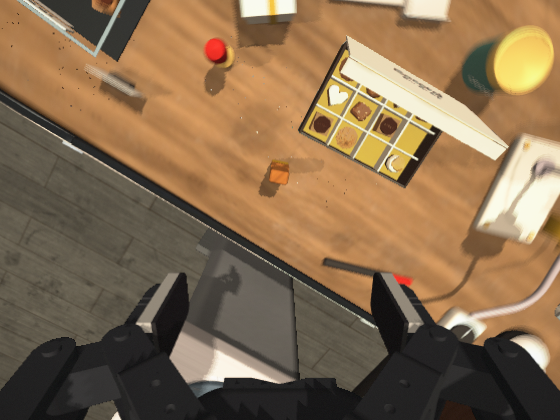

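The picture shows the keeper at about (279,173), clear of the chocolate box on its right. I'll turn the last few degrees, go down and grip.

Request:
servo_tool(
  delta_pos=[
    [0.0003,-0.0024,0.04],
    [0,0,0.045],
    [0,0,0.045],
    [0,0,0.045],
    [0,0,0.04],
  ],
  delta_rot=[
    [0,0,8.5],
    [0,0,0],
    [0,0,0],
    [0,0,0],
    [0,0,0],
  ],
  hand=0.6,
)

```text
time_s: 3.2
tcp_pos: [0.4594, 0.1729, 0.0644]
tcp_rot: [3.061, 0.708, -0.001]
force: [0.3, 0.3, -0.7]
grip_width: 0.0516
grasp_force: 0.0
```

Request:
servo_tool(
  delta_pos=[
    [0,0,0.02],
    [0,0,0.013],
    [0,0,0],
    [0,0,0],
  ],
  delta_rot=[
    [0,0,0],
    [0,0,0],
    [0,0,0],
    [0,0,0],
  ],
)

```text
time_s: 3.6
tcp_pos: [0.4607, 0.1732, 0.034]
tcp_rot: [-3.061, -0.704, -0.002]
force: [-0.1, -0.5, -0.3]
grip_width: 0.0512
grasp_force: 0.0
```

Request:
servo_tool(
  delta_pos=[
    [0,0,0],
    [0,0,0],
    [0,0,0],
    [0,0,0],
    [0,0,0],
  ],
  delta_rot=[
    [0,0,0],
    [0,0,0],
    [0,0,0],
    [0,0,0],
    [0,0,0],
  ],
  hand=0,
  squeeze=50,
)

```text
time_s: 4.1
tcp_pos: [0.4609, 0.1734, 0.0345]
tcp_rot: [-3.061, -0.704, -0.003]
force: [-1.2, -0.8, 6.4]
grip_width: 0.0212
grasp_force: 50.7
```

Request:
servo_tool(
  delta_pos=[
    [0,0,-0.02],
    [0,0,-0.045],
    [0,0,-0.045],
    [0,0,-0.045],
    [-0.01,0.016,-0.01],
  ],
  delta_rot=[
    [0,0,0],
    [0,0,0],
    [0,0,0],
    [0,0,0],
    [0,0,0],
  ],
)

```text
time_s: 4.6
tcp_pos: [0.4609, 0.1572, 0.2034]
tcp_rot: [-3.057, -0.709, -0.016]
force: [1.1, 0.4, -1.1]
grip_width: 0.0214
grasp_force: 49.9
```

Request:
servo_tool(
  delta_pos=[
    [-0.025,0.04,0],
    [-0.025,0.04,0],
    [-0.025,0.04,0],
    [-0.025,0.04,0],
    [-0.025,0.04,0],
  ],
  delta_rot=[
    [0,0,0],
    [0,0,0],
    [0,0,0],
    [0,0,0],
    [0,0,0],
  ],
)

```text
time_s: 5.1
tcp_pos: [0.4313, -0.0824, 0.1978]
tcp_rot: [-3.061, -0.703, 0.001]
force: [1.6, 0.1, -1.0]
grip_width: 0.0211
grasp_force: 49.9
```

Request:
servo_tool(
  delta_pos=[
    [-0.003,0.004,0],
    [0,0,0],
    [0,0,0],
    [0,0,0],
    [0,0,0],
  ],
  delta_rot=[
    [0,0,8.3],
    [0,0,8.3],
    [0,0,8.3],
    [0,0,8.3],
    [0,0,8.3],
  ],
)

```text
time_s: 5.6
tcp_pos: [0.4307, -0.0857, 0.1976]
tcp_rot: [-3.111, 0.437, 0.002]
force: [0.1, -0.9, -0.8]
grip_width: 0.0211
grasp_force: 49.9
```

Request:
servo_tool(
  delta_pos=[
    [0,0,0],
    [0,0,0],
    [0,0,0],
    [0,0,0],
    [0,0,0],
  ],
  delta_rot=[
    [0,0,8.3],
    [0,0,8.3],
    [0,0,8.3],
    [0,0,0],
    [0,0,0],
  ],
)

```text
time_s: 6.1
tcp_pos: [0.4312, -0.0854, 0.1979]
tcp_rot: [2.949, -1.084, -0.001]
force: [-0.5, 0.8, 0.1]
grip_width: 0.021
grasp_force: 49.9
```

Run:
```python
from h import *
w=cap('wrist'); cv2.imwrite('pics/w2.png',w['frame'][...,::-1]); Q=cloud(w); np.save('w2.npy',Q)
go([.43,-.085,.2]); print(ctrl.read_state()['joints'].round(2),ctrl.read_state()['force'].round(1))
for P,nm in((Q,'wrist'),(cloud(cap('side')),'side'),(cloud(cap('top')),'top')):
    np.save('b_'+nm+'.npy',P)
    m=(P[...,0]>.4)&(P[...,0]<.576)&(P[...,1]>-.165)&(P[...,1]<-.095)&(P[...,2]>.09)&(P[...,2]<.114); q=P[m]
    print(nm,len(q))
    for a,b in((.45,.492),(.535,.576)):
        r=q[(q[:,0]>a)&(q[:,0]<b)]
        if len(r)>8:
            c,d,e=line(r[:,:2]); print(len(r),c.round(4),np.degrees(np.arctan2(d[1],d[0])).round(1),e.round(4),np.median(r[:,2]).round(4),r[:,0].min().round(4))
    t=np.array([.458,-.108]); k=P[(np.hypot(P[...,0]-.43,P[...,1]+.085)<.025)&(P[...,2]>.14)&(P[...,2]<.2)]
    if len(k): print('kp',len(k),k.min(0).round(3),k.max(0).round(3))
```

```text
tcp [ 0.4314 -0.0853  0.198 ] yaw_y -130.39 tilt [-0.001  0.    -1.   ] t 6.15
delta tool [-0.0013  0.0006 -0.002 ]
[-0.54  0.13  0.7   2.13 -0.1   0.92 -2.05] [-0.8 -0.1 -0.7]
wrist 2612
715 [ 0.475 -0.123] 138.2 0.0019 0.1027 0.4549
1043 [ 0.5579 -0.1376] -155.0 0.0022 0.1028 0.5351
kp 1205 [ 0.427 -0.103  0.162] [ 0.446 -0.078  0.2  ]
side 137
43 [ 0.4738 -0.1192] 137.3 0.0018 0.1033 0.4556
46 [ 0.5566 -0.1378] -158.7 0.0021 0.1022 0.5373
kp 116 [ 0.416 -0.087  0.164] [ 0.447 -0.066  0.2  ]
top 51
45 [ 0.5558 -0.1402] -157.7 0.0021 0.1016 0.5368
```

View pics/w2.png

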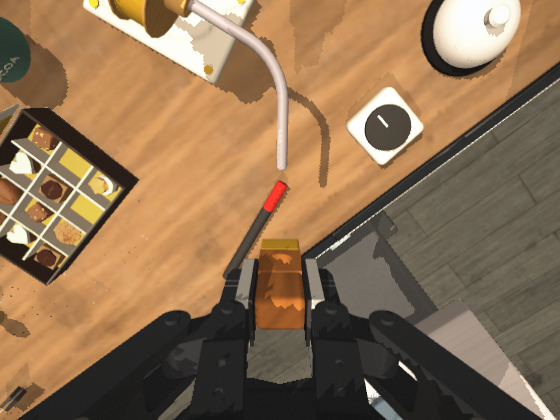

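The wrist view shows the bar tip at (282,167), with the outer leg running almost straight up the image. The held keeper is centred at column 280, already nearly in line. Next I'll fit the legs with the reel's nose left out, and check where the keeper sits in the hand.

Run:
```python
from h import *
Q=np.load('w2.npy'); w=cap('wrist'); cam=-w['R'].T@w['t']
def seg(Q,cam,a,b):
    m=(Q[...,0]>a)&(Q[...,0]<b)&(Q[...,1]>-.165)&(Q[...,1]<-.095)&(Q[...,2]>.093)&(Q[...,2]<.112); q=Q[m]
    r=q-cam; r/=np.linalg.norm(r,axis=1)[:,None]; q=q+r*.0031
    c,d,e=line(q[:,:2]); n=np.array([-d[1],d[0]]); q=q[np.abs((q[:,:2]-c)@n)<.006]; c,d,e=line(q[:,:2]); n=np.array([-d[1],d[0]])
    print(len(q),c.round(4),np.degrees(np.arctan2(d[1],d[0])).round(2),'z',q[:,2].mean().round(4),'halfwidth',np.percentile((q[:,:2]-c)@n,[1,99]).round(4)); return c,d
o=seg(Q,cam,.452,.488); o2=seg(Q,cam,.452,.475); i=seg(Q,cam,.537,.564); i2=seg(Q,cam,.537,.555)
# widths along the inner direction to see nose/reel
m=(Q[...,0]>.52)&(Q[...,0]<.64)&(Q[...,1]>-.18)&(Q[...,1]<-.06)&(Q[...,2]>.09); q=Q[m]; d=-i[1]; n=np.array([-d[1],d[0]])
s=(q[:,:2]-i[0])@d; l=(q[:,:2]-i[0])@n
for a in np.arange(-.01,.07,.004):
    k=(s>=a)&(s<a+.004)
    if k.sum(): print(a.round(3),k.sum(),l[k].min().round(4),l[k].max().round(4),q[k,2].max().round(4))
u=o[1]; A=np.c_[o[1],-i[1]]; t=np.linalg.solve(A,i[0]-o[0]); print('apex',(o[0]+t[0]*o[1]).round(4))
q=Q[(Q[...,0]>.44)&(Q[...,0]<.5)&(Q[...,1]>-.16)&(Q[...,1]<-.09)&(Q[...,2]>.093)&(Q[...,2]<.112)]
print('tip along',np.percentile((q[:,:2]-o[0])@u,[99,99.8]), (o[0]+u*np.percentile((q[:,:2]-o[0])@u,99.5)).round(4))
s=ctrl.read_state(); R=Ro.from_rotvec(s['tcp_rot']); T=(Q.reshape(-1,3)-s['tcp_pos'])@R.as_matrix()
k=T[(np.abs(T[:,0])<.03)&(np.abs(T[:,1])<.0095)&(T[:,2]<.04)&(T[:,2]>-.04)]
print('keeper tool frame',len(k),k.min(0).round(4),k.max(0).round(4)); 
tp=k[k[:,2]<-.026]; print('top x',np.percentile(tp[:,0],[1,99]).round(4),np.median(tp[:,2]).round(4)); fr=k[k[:,2]>-.02]; print('front',np.median(fr[:,0]).round(4),fr[:,2].max())
```

```text
622 [ 0.4725 -0.1208] 138.11 z 0.0995 halfwidth [-0.004   0.0038]
351 [ 0.4656 -0.1149] 135.66 z 0.0995 halfwidth [-0.0041  0.0037]
606 [ 0.5513 -0.141 ] -157.78 z 0.0996 halfwidth [-0.0039  0.0042]
398 [ 0.5466 -0.1428] -155.56 z 0.0996 halfwidth [-0.004   0.0042]
-0.01 81 -0.0035 0.0042 0.1049
-0.006 84 -0.0038 0.0041 0.1048
-0.002 84 -0.0038 0.004 0.1046
0.002 85 -0.0041 0.0039 0.1052
0.006 87 -0.004 0.0038 0.1053
0.01 85 -0.0043 0.0036 0.105
0.014 91 -0.0043 0.0036 0.1047
0.018 83 -0.0045 0.0034 0.1049
0.022 84 -0.0046 0.0032 0.1052
0.026 183 -0.0022 0.0091 0.1103
0.03 86 0.0015 0.0089 0.11
0.034 64 0.0032 0.0087 0.1088
0.038 556 0.0051 0.0288 0.1272
0.042 307 0.0074 0.0297 0.1269
0.046 136 0.0134 0.026 0.1223
0.05 125 0.0152 0.0259 0.1215
0.054 99 0.0168 0.026 0.1195
0.058 80 0.0187 0.0258 0.1172
0.062 178 0.02 0.0292 0.1201
0.066 1 0.0232 0.0232 0.1154
apex [ 0.5126 -0.1568]
tip along [0.02085952 0.02169013] [ 0.4565 -0.1064]
keeper tool frame 3921 [-0.0119 -0.0095 -0.0374] [0.0105 0.0095 0.0359]
top x [-0.0112  0.0085] -0.0285
front 0.0041 0.035864379522544856
```

```bash
cat >> h.py <<'E'
def legfit(Q,cam,c,ang,lo,hi,it=5):
    c=np.array(c); d=np.array([np.cos(np.radians(ang)),np.sin(np.radians(ang))])
    q=Q.reshape(-1,3); q=q[(q[:,2]>.092)&(q[:,2]<.112)]; r=q-cam; r/=np.linalg.norm(r,axis=1)[:,None]; q=(q+r*.0031)[:,:2]; c0=c.copy()
    for _ in range(it):
        n=np.array([-d[1],d[0]]); s=(q-c0)@d; l=(q-c0)@n; k=(s>lo)&(s<hi)&(np.abs(l)<.007); p=np.polyfit(s[k],l[k],1)
        d=d+p[0]*n; d/=np.linalg.norm(d); c0=c0+p[1]*n
    return c0,np.degrees(np.arctan2(d[1],d[0])),k.sum()
E
python3 - <<'E'
from h import *
Q=np.load('w2.npy'); w=cap('wrist'); cam=-w['R'].T@w['t']
print('outer',legfit(Q,cam,[.4565,-.1064],-42,.004,.042),legfit(Q,cam,[.4565,-.1064],-42,.004,.03))
print('inner',legfit(Q,cam,[.5513,-.141],21,-.014,.024))
for nm in('side','top'):
    c=cap(nm); P=np.load('b_'+nm+'.npy'); k=-c['R'].T@c['t']; print(nm,'inner',legfit(P,k,[.5513,-.141],21,-.014,.024))
    P=np.load(nm+'0.npy'); print(nm,'outer',legfit(P,k,[.4565,-.1064],-42,.004,.042))
s=ctrl.read_state(); R=Ro.from_rotvec(s['tcp_rot']); T=(Q.reshape(-1,3)-s['tcp_pos'])@R.as_matrix()
k=T[(np.abs(T[:,0])<.03)&(np.abs(T[:,1])<.0085)&(T[:,2]<.04)&(T[:,2]>-.04)]
for z in np.arange(-.032,.038,.004):
    a=k[(k[:,2]>=z)&(k[:,2]<z+.004)]; 
    if len(a): print(z.round(3),len(a),np.percentile(a[:,0],[2,50,98]).round(4))
E
```

```text
outer (array([ 0.45628933, -0.10663421]), np.float64(-40.79583648353591), np.int64(562)) (array([ 0.45640032, -0.10651093]), np.float64(-41.41836301282236), np.int64(375))
inner (array([ 0.55130666, -0.14101754]), np.float64(20.400772927561736), np.int64(799))
side inner (array([ 0.55183942, -0.14240517]), np.float64(20.396477163928274), np.int64(40))
side outer (array([ 0.45471583, -0.10838965]), np.float64(-36.53887663891214), np.int64(34))
top inner (array([ 0.55184861, -0.14242909]), np.float64(20.310551566137068), np.int64(41))
top outer (array([ 0.45693696, -0.10591516]), np.float64(-43.00419363714439), np.int64(40))
-0.032 944 [-0.01   -0.0034  0.0036]
-0.028 522 [-0.0113  0.0034  0.005 ]
-0.024 198 [0.0036 0.0044 0.005 ]
-0.02 196 [0.0036 0.0044 0.0051]
-0.016 165 [0.0035 0.0043 0.0051]
-0.012 167 [0.0036 0.0042 0.0049]
-0.008 141 [0.0035 0.0042 0.0048]
-0.004 149 [0.0035 0.0042 0.0048]
0.0 83 [0.0036 0.0041 0.0047]
0.004 43 [0.0034 0.004  0.0047]
0.008 122 [-0.0009  0.0032  0.0046]
0.012 219 [-0.0017  0.0034  0.0046]
0.016 92 [0.0034 0.0039 0.0045]
0.02 94 [0.0034 0.0039 0.0045]
0.024 85 [0.0033 0.0039 0.0044]
0.028 83 [0.0033 0.0038 0.0044]
0.032 55 [0.0031 0.0037 0.0041]
```

```bash
cat > path.py <<'E'
from h import *
BX=-0.0035  # bore in tool x
BZ=0.0072
def build(oc=(.4564,-.1065),oa=-41.0,ic=(.5513,-.1410),ia=20.4):
    u=lambda a:np.array([np.cos(np.radians(a)),np.sin(np.radians(a))])
    oc,ic=np.array(oc),np.array(ic); h=oa+180+60 # outward heading at arc start
    right=lambda a:u(a-90)
    f=lambda B:B+45e-3*right(h)-45e-3*right(h-60) # outer start
    no=np.array([-u(oa)[1],u(oa)[0]]); e0=(f(ic)-oc)@no; t=-e0/(u(ia)@no); B=ic+t*u(ia)
    pts=[];
    O=f(B); L=(O-oc)@u(oa)
    for s in np.arange(-.03,L,.001): pts.append((*(oc+u(oa)*s),oa))
    C=B+45e-3*right(h)
    for th in np.arange(60,0,-1.25): pts.append((*(C-(45e-3-.00035)*right(h-th)),h-th-180))
    for s in np.arange(0,.09,.001): pts.append((*(B+u(ia)*s),ia))
    return np.array(pts),B,L,h-180-ia
if __name__=='__main__':
    p,B,L,dl=build(); print('B',B.round(4),'outer len to tip',L.round(4),'knock',dl)
    s=ctrl.read_state(); M=Ro.from_rotvec(s['tcp_rot']).as_matrix(); b=s['tcp_pos']+M@[BX,0,BZ]
    u=np.array([np.cos(np.radians(-41)),np.sin(np.radians(-41))]); n=np.array([-u[1],u[0]]); e=b[:2]-[.4564,-.1065]
    print('bore',b.round(4),'along',(e@u).round(4),'lateral(left+)',(e@n).round(4),'xyaw',np.degrees(np.arctan2(M[1,0],M[0,0])).round(2))
E
python3 - <<'E'
import runpy; runpy.run_path('path.py',run_name='__main__')
from h import *
Q=np.load('w2.npy'); s=ctrl.read_state(); R=Ro.from_rotvec(s['tcp_rot']); T=(Q.reshape(-1,3)-s['tcp_pos'])@R.as_matrix()
k=T[(np.abs(T[:,0])<.02)&(np.abs(T[:,1])<.03)&(T[:,2]<-.027)&(T[:,2]>-.034)]; print('top y',np.percentile(k[:,1],[1,50,99]).round(4),len(k))
k=T[(np.abs(T[:,0]-.004)<.003)&(np.abs(T[:,1])<.03)&(T[:,2]>.005)&(T[:,2]<.034)]; print('lower y',np.percentile(k[:,1],[1,50,99]).round(4))
k=T[(T[:,0]>-.0025)&(T[:,0]<.0028)&(np.abs(T[:,1])<.009)&(T[:,2]>.0)&(T[:,2]<.03)]; print('hole',np.percentile(k[:,1:],[2,50,98],axis=0).round(4).tolist())
E
```

```text
B [ 0.5367 -0.1464] outer len to tip 0.0478 knock -1.3999999999999986
bore [ 0.4292 -0.083   0.1911] along -0.036 lateral(left+) -0.0001 xyaw -40.49
top y [-0.0241 -0.0014  0.0217] 2111
lower y [-0.0118 -0.0009  0.0096]
hole [[-0.0057, 0.0095], [-0.0009, 0.0123], [0.0039, 0.0138]]
```

Request:
servo_tool(
  delta_pos=[
    [0,0.0009,0.02],
    [0,0,0.03],
    [0,0,0.025],
    [0.006,0,0.016],
    [0,0,0],
  ],
  delta_rot=[
    [0,0,0.5],
    [0,0,0],
    [0,0,0],
    [0,0,0],
    [0,0,0],
  ],
)

```text
time_s: 6.95
tcp_pos: [0.4348, -0.0901, 0.1057]
tcp_rot: [2.94, -1.1, -0.005]
force: [0.1, 0.6, -0.7]
grip_width: 0.0213
grasp_force: 49.9
```

```bash
sed -i 's/BX=-0.0035/BX=-0.002/; s/oc=(.4564,-.1065)/oc=(.4569,-.1082)/; s/ic=(.5513,-.1410)/ic=(.5518,-.1427)/; s/\[.4564,-.1065\]/[.4569,-.1082]/' path.py
python3 path.py
python3 - <<'E'
from h import *
w=cap('wrist'); cv2.imwrite('pics/w3.png',w['frame'][...,::-1]); Q=cloud(w); np.save('w3.npy',Q)
s=ctrl.read_state(); print(s['tcp_pos'],s['force']); R=Ro.from_rotvec(s['tcp_rot']); T=((Q-s['tcp_pos'])@R.as_matrix())
q=T[(T[...,0]>.02)&(T[...,0]<.08)&(np.abs(T[...,1])<.02)&(T[...,2]<.02)&(T[...,2]>-.005)]
for x in np.arange(.012,.07,.006):
    a=q[(q[:,0]>x)&(q[:,0]<x+.006)]
    if len(a)>5: print(x.round(3),len(a),np.percentile(a[:,1],[2,98]).round(4),np.percentile(a[:,1],[2,98]).mean().round(4),'top z',np.percentile(a[:,2],3).round(4))
k=T[(np.abs(T[...,0]-.004)<.003)&(np.abs(T[...,1])<.02)&(T[...,2]>.018)&(T[...,2]<.034)]; print('keeper low',np.percentile(k[:,1],[2,98]).round(4),k[:,2].max())
E
```

```text
B [ 0.5372 -0.1481] outer len to tip 0.0478 knock -1.3999999999999986
bore [ 0.4333 -0.0888  0.0985] along -0.0306 lateral(left+) -0.0008 xyaw -41.03
[ 0.43541414 -0.09008592  0.10677363] [ 0.1121936   0.53728734 -0.89906573]
0.024 88 [-0.0051  0.0024] -0.0014 top z 0.0025
0.03 201 [-0.0054  0.0023] -0.0015 top z 0.0025
0.036 210 [-0.0053  0.0023] -0.0015 top z 0.0025
0.042 215 [-0.0053  0.0022] -0.0015 top z 0.0025
0.048 217 [-0.0052  0.0022] -0.0015 top z 0.0025
0.054 234 [-0.0052  0.0026] -0.0013 top z 0.0026
0.06 244 [-0.0051  0.0026] -0.0013 top z 0.0024
0.066 252 [-0.0051  0.0025] -0.0013 top z 0.0023
keeper low [-0.0114  0.0092] 0.03397346677620549
```

View pics/w3.png

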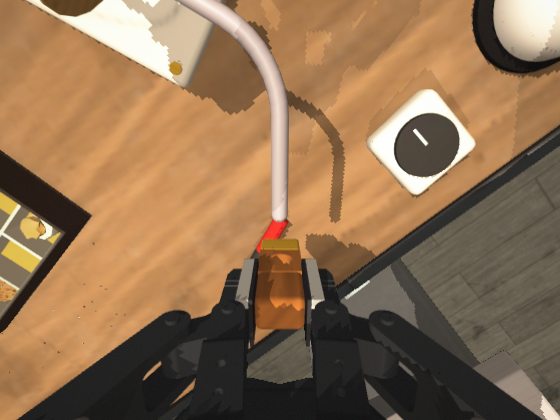

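The wrist view shows the tip at about (279,217), directly ahead of the keeper's hole. Sideways the bar is at -1.4 mm and the keeper at -1.1 mm, and the heights agree. I'll thread it on.

Request:
servo_tool(
  delta_pos=[
    [0.01,-0.0003,0],
    [0.01,0,0],
    [0.004,0,0],
    [0.004,0,0],
    [0.004,0,0],
  ],
  delta_rot=[
    [0,0,0],
    [0,0,0],
    [0,0,0],
    [0,0,0],
    [0,0,0],
  ],
)

```text
time_s: 7.5
tcp_pos: [0.4606, -0.1108, 0.1076]
tcp_rot: [-2.942, 1.101, -0.001]
force: [-0.6, -0.4, -0.5]
grip_width: 0.0212
grasp_force: 49.9
```

Request:
servo_tool(
  delta_pos=[
    [0.004,0,0],
    [0.004,0,0],
    [0.004,0,0],
    [0,0,0],
  ],
  delta_rot=[
    [0,0,0],
    [0,0,0],
    [0,0,0],
    [0,0,0],
  ],
)

```text
time_s: 7.9
tcp_pos: [0.4698, -0.1189, 0.1074]
tcp_rot: [2.942, -1.101, 0.001]
force: [0.2, 0.0, -1.2]
grip_width: 0.021
grasp_force: 49.9
```

Request:
servo_tool(
  delta_pos=[
    [0.005,0,0],
    [0.005,0,0],
    [0.005,0,0],
    [0.005,0,0],
    [0.005,0,0],
  ],
  delta_rot=[
    [0,0,0],
    [0,0,0],
    [0,0,0],
    [0,0,0],
    [0,0,0],
  ],
)

```text
time_s: 8.4
tcp_pos: [0.4885, -0.1352, 0.1073]
tcp_rot: [-2.942, 1.101, -0.0]
force: [0.5, -0.8, -0.1]
grip_width: 0.021
grasp_force: 49.9
```

```bash
python3 path.py
cat > look.py <<'E'
from h import *
import sys
w=cap('wrist'); cv2.imwrite('pics/%s.png'%sys.argv[1],w['frame'][...,::-1]); Q=cloud(w); np.save('wl.npy',Q)
s=ctrl.read_state(); print(s['tcp_pos'].round(4),s['force'].round(1)); R=Ro.from_rotvec(s['tcp_rot']); T=((Q-s['tcp_pos'])@R.as_matrix())
q=T[(T[...,0]>.006)&(T[...,0]<.14)&(np.abs(T[...,1])<.09)&(T[...,2]<.012)&(T[...,2]>-.001)]
for x in np.arange(.006,.09,.004):
    a=q[(q[:,0]>x)&(q[:,0]<x+.004)]
    if len(a)>5: print(x.round(3),len(a),np.percentile(a[:,1],[3,97]).round(4),np.percentile(a[:,1],[3,97]).mean().round(4),'z',np.percentile(a[:,2],3).round(4))
E
python3 look.py w4
```

```text
B [ 0.5372 -0.1481] outer len to tip 0.0478 knock -1.3999999999999986
bore [ 0.487  -0.1339  0.1001] along 0.0395 lateral(left+) 0.0003 xyaw -41.02
[ 0.4892 -0.1359  0.1074] [ 0.8  0.2 -0.1]
0.006 115 [-0.0045  0.0032] -0.0006 z -0.0001
0.01 114 [-0.0049  0.0027] -0.0011 z 0.0034
0.014 118 [-0.0059  0.0016] -0.0021 z 0.0033
0.018 126 [-0.0073  0.0006] -0.0034 z 0.0033
0.022 141 [-0.0092 -0.0009] -0.005 z 0.0031
0.026 148 [-0.0117 -0.0029] -0.0073 z 0.0033
0.03 161 [-0.015  -0.0048] -0.0099 z 0.0034
0.034 195 [-0.0198 -0.0081] -0.0139 z 0.0032
0.038 227 [-0.0259 -0.0118] -0.0189 z 0.0033
0.042 341 [-0.0875 -0.0163] -0.0519 z 0.0016
0.046 411 [-0.086  -0.0226] -0.0543 z 0.0003
0.05 426 [-0.0838 -0.0302] -0.057 z 0.0011
0.054 491 [-0.0815 -0.0373] -0.0594 z 0.0006
0.058 608 [-0.0791 -0.0453] -0.0622 z -0.0008
0.062 388 [-0.0769 -0.0518] -0.0644 z -0.0009
0.066 234 [-0.0747 -0.0571] -0.0659 z -0.001
0.07 367 [-0.0714 -0.0566] -0.064 z -0.0008
0.074 250 [-0.07   -0.0608] -0.0654 z -0.0006
0.078 137 [-0.0685 -0.0661] -0.0673 z -0.0009
0.082 121 [-0.0664 -0.0639] -0.0651 z -0.0006
0.086 144 [-0.0642 -0.0618] -0.063 z -0.0009
```

View pics/w4.png

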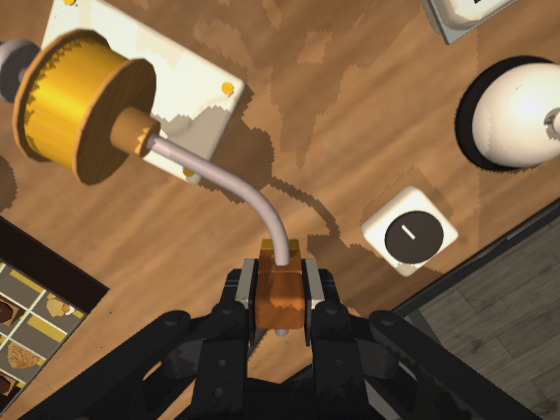

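The keeper is on the bar: the tip shows behind it at (283,333), and the bend starts about 8 mm ahead. I'll lead it round in small steps.

Request:
servo_tool(
  delta_pos=[
    [0.0045,0,0],
    [0.0037,-0.0001,0],
    [0.0039,-0.0003,0],
    [0.0039,-0.0004,0],
    [0,0,0],
  ],
  delta_rot=[
    [0,0,0],
    [0,0,-2.5],
    [0,0,-3.5],
    [0,0,-4],
    [0,0,0],
  ],
)

```text
time_s: 8.95
tcp_pos: [0.5014, -0.1447, 0.1073]
tcp_rot: [-3.027, 0.841, -0.001]
force: [-0.6, -0.7, -1.2]
grip_width: 0.0209
grasp_force: 49.9
```

```bash
python3 look.py w5
python3 - <<'E'
from path import *
p,B,L,dl=build(); s=ctrl.read_state(); M=Ro.from_rotvec(s['tcp_rot']).as_matrix(); b=s['tcp_pos']+M@[BX,0,BZ]
i=np.argmin(np.hypot(*(p[:,:2]-b[:2]).T)); a=np.radians(p[i,2]); print('path',p[i],'lat',(b[:2]-p[i,:2])@[-np.sin(a),np.cos(a)],'yaw',np.degrees(np.arctan2(M[1,0],M[0,0])),s['moment'])
E
```

```text
[ 0.5011 -0.1445  0.1072] [-1.1 -0.7 -0.5]
0.006 120 [-0.0088  0.0023] -0.0032 z -0.0005
0.01 113 [-0.0066  0.001 ] -0.0028 z 0.0031
0.014 126 [-0.0082 -0.    ] -0.0041 z 0.0031
0.018 143 [-0.0105 -0.002 ] -0.0063 z 0.0032
0.022 152 [-0.0134 -0.0043] -0.0089 z 0.0031
0.026 173 [-0.0177 -0.007 ] -0.0123 z 0.0032
0.03 199 [-0.0228 -0.0099] -0.0164 z 0.0031
0.034 218 [-0.0278 -0.0143] -0.021 z 0.0031
0.038 223 [-0.0325 -0.0195] -0.026 z 0.003
0.042 267 [-0.0791 -0.0246] -0.0518 z 0.0017
0.046 313 [-0.0775 -0.0297] -0.0536 z 0.0005
0.05 345 [-0.0737 -0.0348] -0.0543 z 0.0007
0.054 434 [-0.0708 -0.0399] -0.0554 z -0.0009
0.058 252 [-0.0677 -0.0445] -0.0561 z -0.001
0.062 201 [-0.0642 -0.0449] -0.0545 z -0.001
0.066 277 [-0.0586 -0.0452] -0.0519 z -0.0009
0.07 202 [-0.0574 -0.0497] -0.0536 z -0.0005
0.074 85 [-0.0553 -0.0523] -0.0538 z -0.0009
0.078 86 [-0.0522 -0.049 ] -0.0506 z -0.0006
0.082 93 [-0.049  -0.0457] -0.0473 z -0.0003
0.086 106 [-0.0486 -0.0426] -0.0456 z -0.0008
path [  0.49950364  -0.14387223 -31.        ] lat 0.00028218484695205227 yaw -31.11049545700073 [-0.00136312 -0.04160896 -0.06268069]
```

Request:
servo_tool(
  delta_pos=[
    [0.0035,-0.0002,0],
    [0.0039,-0.0004,0],
    [0.0039,-0.0004,0],
    [0.0039,-0.0004,0],
    [0.0039,-0.0004,0],
  ],
  delta_rot=[
    [0,0,-2.0],
    [0,0,-5],
    [0,0,-5],
    [0,0,-5],
    [0,0,-5],
  ],
)

```text
time_s: 9.5
tcp_pos: [0.519, -0.15, 0.1072]
tcp_rot: [-3.132, 0.244, 0.001]
force: [0.1, 0.1, 0.2]
grip_width: 0.0211
grasp_force: 49.9
```

```bash
python3 look.py w6 |head -14
python3 - <<'E'
from h import *
# inner leg in tool frame
Q=np.load('wl.npy'); s=ctrl.read_state(); M=Ro.from_rotvec(s['tcp_rot']).as_matrix(); T=(Q-s['tcp_pos'])@M
print('yaw',np.degrees(np.arctan2(M[1,0],M[0,0])).round(2),s['moment'].round(2))
E
```

```text
[ 0.5198 -0.1501  0.1073] [ 0.9 -0.   0.3]
0.006 125 [-0.0123  0.0088] -0.0017 z -0.0001
0.01 118 [-0.008   0.0001] -0.004 z 0.0031
0.014 130 [-0.0099 -0.0015] -0.0057 z 0.0031
0.018 140 [-0.0123 -0.0035] -0.0079 z 0.003
0.022 138 [-0.0146 -0.0054] -0.01 z 0.0031
0.026 151 [-0.0168 -0.0078] -0.0123 z 0.0029
0.03 143 [-0.0187 -0.0097] -0.0142 z 0.0034
0.034 153 [-0.0211 -0.0121] -0.0166 z 0.0033
0.038 161 [-0.0229 -0.0144] -0.0187 z 0.0032
0.042 161 [-0.0254 -0.0167] -0.021 z 0.0033
0.046 166 [-0.0279 -0.0189] -0.0234 z 0.0031
0.05 205 [-0.0356 -0.0214] -0.0285 z -0.0005
0.054 148 [-0.0382 -0.0208] -0.0295 z -0.0009
yaw -8.76 [-0.01 -0.07  0.01]
```

View pics/w6.png

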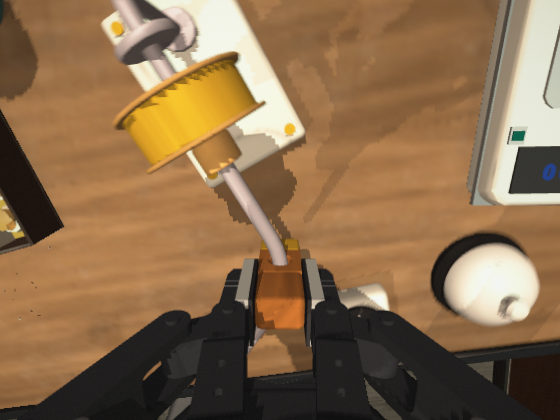

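The keeper is well round the bend with no force. The inner leg lies 29° to its left, and the reel's nose is about 45 mm ahead at (215,165).

Request:
servo_tool(
  delta_pos=[
    [0.0039,-0.0004,0],
    [0.0039,-0.0004,0],
    [0.0039,-0.0004,0],
    [0.0039,-0.0004,0],
    [0.0039,-0.0004,0],
  ],
  delta_rot=[
    [0,0,-5],
    [0,0,-5],
    [0,0,-5],
    [0,0,-5],
    [0,0,-5],
  ],
)

```text
time_s: 10.05
tcp_pos: [0.5382, -0.1477, 0.1071]
tcp_rot: [-3.111, -0.438, 0.001]
force: [-0.7, -0.4, -0.7]
grip_width: 0.0214
grasp_force: 50.0
```

```bash
python3 look.py w7 |head -12
python3 - <<'E'
from h import *
s=ctrl.read_state(); M=Ro.from_rotvec(s['tcp_rot']).as_matrix(); print('yaw',np.degrees(np.arctan2(M[1,0],M[0,0])).round(2),s['moment'].round(2))
E
```

```text
[ 0.539  -0.1474  0.1072] [ 1.  -0.5 -1.1]
0.006 131 [-0.012   0.0091] -0.0015 z -0.0006
0.01 110 [-0.0063  0.0014] -0.0025 z 0.003
0.014 117 [-0.0062  0.0008] -0.0027 z 0.003
0.018 113 [-0.0067  0.0008] -0.0029 z 0.0028
0.022 123 [-0.0071  0.0003] -0.0034 z 0.0031
0.026 128 [-0.0075  0.0003] -0.0036 z 0.0032
0.03 124 [-0.0075 -0.0002] -0.0038 z 0.0031
0.034 129 [-0.0079 -0.0007] -0.0043 z 0.0032
0.038 86 [-0.0128  0.0023] -0.0052 z -0.0009
0.042 189 [-0.0143  0.0046] -0.0049 z -0.0009
0.046 175 [-0.0142  0.0044] -0.0049 z -0.001
yaw 16.19 [-0.01 -0.09 -0.02]
```

Request:
servo_tool(
  delta_pos=[
    [0.003,-0.0002,0],
    [0.002,-0.0002,0],
    [0.005,0,0],
    [0.005,0,0],
    [0.005,0,0],
  ],
  delta_rot=[
    [0,0,-2.2],
    [0,0,-2.0],
    [0,0,0],
    [0,0,0],
    [0,0,0],
  ],
)

```text
time_s: 10.6
tcp_pos: [0.5576, -0.1405, 0.1073]
tcp_rot: [-3.093, -0.549, -0.0]
force: [0.3, -0.5, -0.6]
grip_width: 0.0211
grasp_force: 50.0
```

```bash
python3 look.py w8 |head -8
python3 - <<'E'
from h import *
s=ctrl.read_state(); M=Ro.from_rotvec(s['tcp_rot']).as_matrix(); print('yaw',np.degrees(np.arctan2(M[1,0],M[0,0])).round(2),s['moment'].round(2))
# shoulder & reel in tool frame
Q=np.load('wl.npy');T=((Q-s['tcp_pos'])@M).reshape(-1,3)
for x in np.arange(.01,.11,.003):
    a=T[(T[:,0]>x)&(T[:,0]<x+.003)&(np.abs(T[:,1]+.001)<.006)]
    if len(a): print(x.round(3),len(a),a[:,2].min().round(4))
E
```

```text
[ 0.5586 -0.1401  0.1073] [ 0.4 -0.9 -0.1]
0.006 118 [-0.0119  0.0085] -0.0017 z -0.0004
0.01 101 [-0.0051  0.002 ] -0.0016 z 0.0035
0.014 109 [-0.0051  0.002 ] -0.0016 z 0.0028
0.018 58 [-0.0104  0.0067] -0.0018 z -0.001
0.022 118 [-0.0103  0.0073] -0.0015 z -0.001
0.034 104 [-0.0318  0.0283] -0.0017 z -0.0007
0.038 16 [-0.0281  0.0252] -0.0015 z -0.0007
yaw 20.2 [ 0.01 -0.07 -0.03]
0.01 1715 -0.0861
0.013 81 -0.0862
0.016 53 0.0026
0.019 58 -0.0026
0.022 147 -0.0028
0.025 26 -0.0029
0.031 1 -0.0208
0.034 267 -0.0244
0.037 196 -0.021
0.04 207 -0.0211
0.043 215 -0.0212
0.046 211 -0.0214
0.049 231 -0.0209
0.052 231 -0.0213
0.055 269 -0.0244
0.058 469 -0.0236
0.061 126 0.0027
0.064 125 0.0026
0.067 126 0.0027
0.07 128 0.0027
0.073 124 0.0028
0.076 176 -0.0072
0.079 232 -0.0073
0.082 130 0.0027
0.085 149 0.0023
0.088 132 0.0024
0.091 148 0.003
0.094 137 0.0031
0.097 140 0.005
0.1 124 0.0075
0.103 58 0.0109
0.106 9 0.0872
0.109 14 0.0873
```

View pics/w8.png

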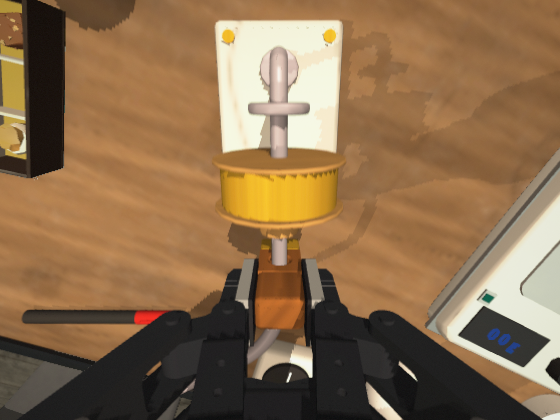

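The bar, reel nose and shoulder (about (279,108)) are all in line with the keeper. The nose is about 15 mm ahead and the reel has about 16 mm more to go. I'll push in steps.

Request:
servo_tool(
  delta_pos=[
    [0.005,-0.0004,0],
    [0.005,0,0],
    [0.004,0,0],
    [0.003,0,0],
    [0.003,0,0],
  ],
  delta_rot=[
    [0,0,0],
    [0,0,0],
    [0,0,0],
    [0,0,0],
    [0,0,0],
  ],
)

```text
time_s: 11.15
tcp_pos: [0.5751, -0.1338, 0.1071]
tcp_rot: [-3.093, -0.55, 0.003]
force: [-3.2, -0.7, 1.0]
grip_width: 0.0215
grasp_force: 50.1
```

Request:
servo_tool(
  delta_pos=[
    [0.002,0,0],
    [0.002,0,0],
    [0.002,0,0],
  ],
  delta_rot=[
    [0,0,0],
    [0,0,0],
    [0,0,0],
  ],
)

```text
time_s: 11.45
tcp_pos: [0.5812, -0.1315, 0.1071]
tcp_rot: [-3.093, -0.55, 0.001]
force: [-2.0, -0.6, 0.5]
grip_width: 0.0213
grasp_force: 50.0
```

```bash
cat > reel.py <<'E'
from h import *
w=cap('wrist'); Q=cloud(w); s=ctrl.read_state(); M=Ro.from_rotvec(s['tcp_rot']).as_matrix(); T=((Q-s['tcp_pos'])@M).reshape(-1,3)
f=s['force']@M; print('force tool',f.round(1),'tcp',s['tcp_pos'].round(4))
a=T[(np.abs(T[:,1]+.001)<.006)&(T[:,2]<-.0185)&(T[:,2]>-.0275)&(T[:,0]>.012)]; print('reel x',np.percentile(a[:,0],[1,99]).round(4))
a=T[(np.abs(T[:,1]+.001)<.006)&(T[:,2]<-.0055)&(T[:,2]>-.0085)&(T[:,0]>.04)&(T[:,0]<.09)]; print('shoulder x',np.percentile(a[:,0],[2,98]).round(4) if len(a) else None,len(a))
a=T[(np.abs(T[:,1]+.001)<.006)&(T[:,2]>.001)&(T[:,2]<.0038)&(T[:,0]>.03)]; print('bar behind reel from',a[:,0].min().round(4))
E
python3 reel.py
```

```text
force tool [-1.5 -0.   1.3] tcp [ 0.5817 -0.1313  0.1071]
reel x [0.0204 0.0441]
shoulder x [0.0437 0.057 ] 185
bar behind reel from 0.0435
```

Request:
servo_tool(
  delta_pos=[
    [0.002,0,0],
    [0.001,0,0],
    [0.001,0,0],
    [0.001,0,0],
  ],
  delta_rot=[
    [0,0,0],
    [0,0,0],
    [0,0,0],
    [0,0,0],
  ],
)

```text
time_s: 11.9
tcp_pos: [0.5861, -0.1297, 0.1071]
tcp_rot: [-3.093, -0.55, 0.0]
force: [-1.6, -0.5, -1.7]
grip_width: 0.0207
grasp_force: 50.0
```

```bash
python3 reel.py
```

```text
force tool [-1.5 -1.2  1.8] tcp [ 0.5863 -0.1297  0.1072]
reel x [0.0206 0.0444]
shoulder x [0.0439 0.0521] 196
bar behind reel from 0.0439
```

Request:
servo_tool(
  delta_pos=[
    [0.0007,0,0],
    [0.0007,0,0],
  ],
  delta_rot=[
    [0,0,0],
    [0,0,0],
  ],
)

```text
time_s: 12.15
tcp_pos: [0.5874, -0.1293, 0.1072]
tcp_rot: [-3.093, -0.55, 0.0]
force: [-2.2, 0.3, -2.2]
grip_width: 0.021
grasp_force: 50.0
```

Request:
servo_tool(
  delta_pos=[
    [0.0007,0,0],
    [0,0,0],
  ],
  delta_rot=[
    [0,0,0],
    [0,0,0],
  ],
)

```text
time_s: 12.35
tcp_pos: [0.5882, -0.1289, 0.1072]
tcp_rot: [-3.093, -0.551, -0.0]
force: [-1.5, 0.2, -2.2]
grip_width: 0.0212
grasp_force: 50.0
```

Request:
servo_tool(
  delta_pos=[
    [0.0008,0,0],
    [0.0004,0,0],
  ],
  delta_rot=[
    [0,0,0],
    [0,0,0],
  ],
)

```text
time_s: 12.55
tcp_pos: [0.5891, -0.1286, 0.1072]
tcp_rot: [-3.093, -0.55, 0.001]
force: [-3.3, -1.1, -1.5]
grip_width: 0.0214
grasp_force: 50.0
```

```bash
python3 reel.py
```

```text
force tool [-2.5 -0.1  1.9] tcp [ 0.5891 -0.1286  0.1072]
reel x [0.0209 0.0446]
shoulder x [0.0441 0.0492] 176
bar behind reel from 0.0491
```

Request:
servo_tool(
  delta_pos=[
    [0.0008,0,0],
    [0,0,0],
  ],
  delta_rot=[
    [0,0,0],
    [0,0,0],
  ],
)

```text
time_s: 12.8
tcp_pos: [0.5891, -0.1286, 0.1071]
tcp_rot: [-3.093, -0.55, 0.003]
force: [-6.1, -0.7, 0.1]
grip_width: 0.0212
grasp_force: 50.0
```

Request:
servo_tool(
  delta_pos=[
    [0.0008,0,0],
    [0,0,0],
  ],
  delta_rot=[
    [0,0,0],
    [0,0,0],
  ],
)

```text
time_s: 13.0
tcp_pos: [0.5892, -0.1286, 0.1071]
tcp_rot: [-3.092, -0.55, 0.005]
force: [-6.8, -1.0, 2.0]
grip_width: 0.0211
grasp_force: 50.3
```

Request:
servo_tool(
  delta_pos=[
    [0.001,0,0],
    [0.001,0,0],
  ],
  delta_rot=[
    [0,0,0],
    [0,0,0],
  ],
)

```text
time_s: 13.2
tcp_pos: [0.5893, -0.1286, 0.107]
tcp_rot: [-3.092, -0.549, 0.011]
force: [-11.6, -2.4, 5.4]
grip_width: 0.0211
grasp_force: 50.7
```

Request:
servo_tool(
  delta_pos=[
    [0.001,0,0],
    [0,0,0],
    [0,0,0],
  ],
  delta_rot=[
    [0,0,0],
    [0,0,0],
    [0,0,0],
  ],
)

```text
time_s: 13.5
tcp_pos: [0.5893, -0.1286, 0.107]
tcp_rot: [-3.092, -0.548, 0.014]
force: [-12.8, -1.8, 5.5]
grip_width: 0.0212
grasp_force: 50.9
```

```bash
python3 reel.py
```

```text
force tool [-11.9  -2.2  -5.6] tcp [ 0.5893 -0.1286  0.107 ]
reel x [0.0206 0.0443]
shoulder x [0.0439 0.0491] 255
bar behind reel from 0.0489
```

The reel is home: the arm stopped moving forward and held about 12 N for 0.4 s. I'll take the push off and let go.

Request:
servo_tool(
  delta_pos=[
    [-0.002,0,0],
    [-0.0018,0,0],
    [0,0,0],
  ],
  delta_rot=[
    [0,0,0],
    [0,0,0],
    [0,0,0],
  ],
)

```text
time_s: 13.85
tcp_pos: [0.5892, -0.1286, 0.1071]
tcp_rot: [-3.093, -0.55, 0.002]
force: [-5.3, -1.1, -1.5]
grip_width: 0.0213
grasp_force: 49.9
```

Request:
servo_tool(
  delta_pos=[
    [0,0,0],
    [0,0,0],
    [0,0,0],
    [0,0,0],
    [0,0,0],
  ],
  delta_rot=[
    [0,0,0],
    [0,0,0],
    [0,0,0],
    [0,0,0],
    [0,0,0],
  ],
  hand=0.55,
)

```text
time_s: 14.35
tcp_pos: [0.5905, -0.1282, 0.1075]
tcp_rot: [3.093, 0.551, 0.001]
force: [0.2, 0.1, -0.1]
grip_width: 0.047
grasp_force: 0.0
```

```bash
python3 reel.py; python3 look.py w9 >/dev/null
python3 - <<'E'
from h import *
Q=np.load('wl.npy'); s=ctrl.read_state(); M=Ro.from_rotvec(s['tcp_rot']).as_matrix(); T=((Q-s['tcp_pos'])@M).reshape(-1,3)
a=T[(np.abs(T[:,1]+.001)<.009)&(T[:,0]>-.03)&(T[:,0]<.012)&(T[:,2]>-.035)&(T[:,2]<.04)]
for z in np.arange(-.034,.036,.006):
    b=a[(a[:,2]>z)&(a[:,2]<z+.006)]
    if len(b): print(z.round(3),len(b),np.percentile(b[:,0],[2,50,98]).round(4))
E
```

```text
force tool [-0.7 -0.1 -0.5] tcp [ 0.5903 -0.1283  0.1074]
reel x [0.0195 0.0433]
shoulder x [0.0429 0.0479] 142
bar behind reel from 0.0477
-0.034 2 [-0.006  -0.0047 -0.0033]
-0.028 1496 [-0.0103 -0.0009  0.0052]
-0.022 306 [0.0041 0.0049 0.0055]
-0.016 275 [0.0041 0.0049 0.0055]
-0.01 240 [0.0041 0.0048 0.0054]
-0.004 278 [0.0042 0.005  0.0078]
0.002 25 [0.0041 0.0046 0.0061]
```

View pics/w9.png

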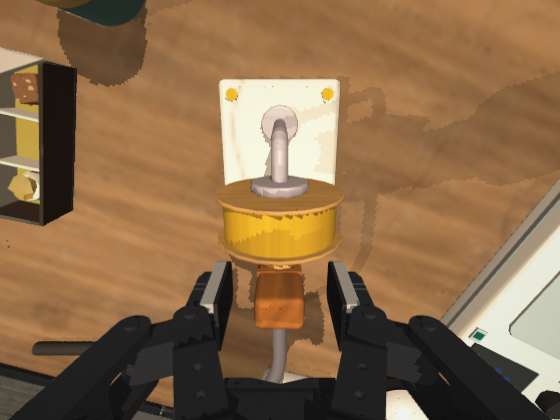

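The reel is against the shoulder at (279,185), the keeper at (280,298) bears on its nose, and both fingers are clear. I'll lift away and check.

Request:
servo_tool(
  delta_pos=[
    [0,0,-0.015],
    [0,0,-0.03],
    [0,0,-0.04],
    [0,0,-0.04],
    [0,0,0],
  ],
  delta_rot=[
    [0,0,0],
    [0,0,0],
    [0,0,0],
    [0,0,0],
    [0,0,0],
  ],
)

```text
time_s: 14.95
tcp_pos: [0.5936, -0.1297, 0.2398]
tcp_rot: [3.089, 0.549, 0.02]
force: [-0.1, -0.3, -0.2]
grip_width: 0.0468
grasp_force: 0.0
```

Request:
servo_tool(
  delta_pos=[
    [0,0,0],
    [0,0,0],
    [0,0,0],
    [0,0,0],
    [0,0,0],
  ],
  delta_rot=[
    [0,0,0],
    [0,0,0],
    [0,0,0],
    [0,0,0],
    [0,0,0],
  ],
)

```text
time_s: 15.45
tcp_pos: [0.5897, -0.1283, 0.2315]
tcp_rot: [-3.093, -0.55, 0.002]
force: [-0.5, -0.5, -0.2]
grip_width: 0.0471
grasp_force: 0.0
```

Run:
```python
from h import *
w=cap('wrist'); Q=cloud(w); s=ctrl.read_state(); M=Ro.from_rotvec(s['tcp_rot']).as_matrix(); T=((Q-[.5903,-.1283,.1074])@M).reshape(-1,3)
m=np.abs(T[:,1]+.001)<.008
a=T[m&(T[:,2]<-.0185)&(T[:,2]>-.0275)&(T[:,0]>.012)&(T[:,0]<.05)]; print('reel x',np.percentile(a[:,0],[1,99]).round(4))
b=T[m&(T[:,0]<.012)&(T[:,0]>-.03)&(T[:,2]<-.02)&(T[:,2]>-.04)]; print('keeper top x',np.percentile(b[:,0],[1,99]).round(4),'z',np.median(b[:,2]).round(4))
print(s['tcp_pos'].round(3),s['force'].round(1))
```

```text
reel x [0.0199 0.0433]
keeper top x [-0.0097  0.0053] z -0.0262
[ 0.59  -0.128  0.232] [ 0.6 -0.3  0.1]
```

The keeper front is at 5.3 mm and the reel face at 19.9 mm. With the 14 mm nose between them, the gap is about 0.6 mm. I'll hand it in.

```bash
python3 -c "
from plant import ctrl
print(ctrl.finish_job())"
```

```text
the job is handed in; nothing more can be done
None
```

The keeper is threaded round the bend and let go, bearing on the reel's nose (about 0.6 mm gap measured) with the reel home on the shoulder after a 12 N push; the job was handed in at about 15.5 s and no verdict came back.

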